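# Set a plaster blank up against the bench stop for rasping

### The arm

A 6-joint arm with a two-finger parallel gripper is mounted at the origin on the work surface. World frame = base frame: x ahead of the robot, y to its left, z up, the work surface at z = 0. Lengths are in m, angles in rad, forces in N, time in s.
With the tool pointing down it reaches from about 0.375 to 0.75 m from the base axis. Payload 9 kg.
Tool frame: the origin (TCP) lies midway between the tips of the shut fingers; the grasp point (between the pads) lies 19 mm behind it (manip.tcp_to_grasp is the distance from the TCP to the grasp point, in m); z points along the fingers, y is the line along which they close (so a half turn about z gives the same grasp; the last joint's range is limited). The gripper opens to 85 mm and grips with 20 to 120 N. Pads are 22 mm wide; open, the fingers measure 114 mm over their backs; the gripper's body (76 mm by 85 mm) begins 54 mm behind the grasp point. The pads swing forward as they close: fully open they stand 13 mm farther back than shut.
Start: joints at [-1.473, 0.104, 0.097, 1.564, 0, 1.353], TCP at [0.186, -0.57, 0.231] pointing down, gripper open.
Joint ranges: [-2.99, 2.99], [-0.84, 1.86], [-1.1, 1.16], [-1.84, 2.11], [-1.51, 1.56], [-3.14, 3.14]. Speed limits (rad/s): [2.22, 2.22, 2.57, 3.14, 3.14, 3.14].

### API

Orientations are given as a 3x3 rotation matrix whose columns are the frame's x, y, z axes.
In Python, from rig import monitor, cams, job, manip gives the robot as it stands.
- The arm moves only by the shell command python3 -m handwheel 'ROWS'. ROWS is JSON, a list of rows, each a list of 7 numbers: the turn, a rotation vector about the tool's x, y, z in rad, then the shift along the tool's x, y, z in m, then the opening, from -1 (shut) to 1 (fully open). A call has exactly 8 rows; each row shifts and turns the commanded pose from where the row before left it, along the tool's axes as they then stand; what a row does not reach is not made up. A row lasts 1/8 s, in which the tool goes at most 62.5 mm and 10.7 degrees, less where a joint would pass 70% of its speed; a pose out of reach is approached as far as the arm can. A call with a gripper value outside its range is refused whole. The fingers move at their own pace and stop on an object; the grip force is fixed at half the most. Time passes only in rows, so rows that do not move let the fingers close, or fill a call up. It gives the time, the measured TCP pose, the force, the opening and the grip force at its end, in the units of the state.
- monitor.get_state(): the state, without advancing time (a new reading comes with each control period).
- cams.capture(name): name is "side" or "top" or "wrist"; returns the picture (384x512x3 uint8, red, green, blue); there is no depth.
- cams.camera_model(name): a dict with "vfov" (degrees; the focal length in pixels is half the picture's height over the tangent of half this angle, whatever the lens; pixels are square), "cx", "cy" (the principal point, pixels), "pose" (4x4, takes a point from camera to world coordinates); the wrist camera has in their place "tool_from_camera" (4x4, takes a point from camera to tool coordinates, whose origin is the TCP and whose axes are the flange's). Camera axes: x right, y up, looking along -z (the intrinsics and any distortion apply to the point x, -y, -z); pixel columns grow to the right and rows downward; lengths in m; the calibration is good to about 2 mm. A picture is of the moment at which its call begins: read the wrist's pose just before it. camera_model takes no time and is no camera call.
- job.close_job(): hands the job in; it is judged then, once.
Trained networks look in the newest picture that a camera, given by its name, has taken for a name from the list of things; names that differ only in an ending like _2 or _b are one class to them, and where a whole thing is asked for, a point or a joint stands for the part that bears it (a point fixed in the world has none). Each returns a list of dicts, best first, with "p" (0 to 1); they miss things now and then, are a little off and sometimes report something else, mostly with a low value. They report only what shows in the picture. A call takes as long as a camera call.
- cams.cut_out(query, camera): "region" (384x512 bool, what is visible of it) and "point" ([column, row] in pixels, amid what is visible of it).
The state is a dict: "t": time; "q": joint angles; "joint_vel": joint speeds; "joint_torque": joint torques, N m; "ee_pos": TCP position; "eef_rot": TCP orientation; "force": force on the tool from outside, world axes, zero at the start; "wrist_torque": the same for the moment, N m; "finger_gap": opening from 0.0 (shut) to 1.0 (fully open); "grasp_force": force on a finger pad.
Only numpy, scipy, OpenCV 4.12 (cv2) and the standard library are available. Lean on these libraries where they do the work, as an engineer would, in place of code of your own. Each camera call takes 0.05 s, during which the arm holds its last target. There are 200 camera calls.

### The job

Set the plaster blank up for rasping. First clear the rasp out of its way, laying it flat inside the tool tray; then roll the blank along the bench, without picking it up or dragging it, until it lies flush along the stop rail, push the wedge chock point-first snug under its free side near the middle of its length, and swing the hold-down arm over so that its rubber foot is pressed firmly onto the blank and stays there. Leave the other things on the bench where they are.

Things in the scene. Friction and masses are not known exactly. Their poses are not given: they have to be found in the camera images.
- blank_center (a point): White plaster cylinder, 90 mm thick, 150 mm long, 0.5 to 0.95 kg, lying 160 to 200 mm short of the rail, about parallel to it; rolls easily, stops in a few cm when let go. A 25 mm pipe stub sticks out 45 mm from one end. The point is on its axis, half-way along the plaster, 45 mm above the bench; x runs along the axis to the stub, y and z turn as it rolls (z up at the start).
- rail: Galvanised steel stop rail fixed on the bench, 280 mm long, 62 mm high. Origin: foot of the middle of its front face; x runs along it, the face looks to its own -y (towards the blank), z up. The blank against it has its axis at y = -45 mm. Behind it at x = 0 a post with a fork (45 mm wide, 145 mm high, 28 to 65 mm behind the face) carries the hold-down arm.
- hold_down (a joint): Hinge of the hold-down arm, rad: 0 = arm level with its foot on the blank at the rail, pi/2 = upright; starts at 1.3 to 1.55, travels -0.2 to 1.62. Stiff (friction 0.45 N m, arm 0.35 kg): stays where left, about 3 N at the hand grip swings it. Pressed down at the grip with about 10 N it keeps bearing on the blank when let go.
- hold_down_hinge (a point): Hinge axis of the arm, 45 mm behind the rail's face and 125 mm above the bench, in the middle of the rail (the axis is parallel to the rail). Its axes turn with the arm: -y points from the hinge to the hand grip along the arm, z is the arm's upper side.
- hold_down_grip (a point): Centre of the black round hand grip at the arm's free end, 165 mm from the hinge: 24 mm thick, from 112 to 197 mm from the hinge. Level it is 125 mm above the bench and 120 mm in front of the rail's face.
- hold_down_foot (a point): Middle of the underside of the rubber foot (40 mm disc) that hangs under the arm, 90 mm from the hinge and 35 mm below the arm's centre line.
- chock_grip (a point): Wooden wedge chock, 110 mm long, 56 wide, 52 high at the back, falling straight to a 3 mm front edge; 0.13 kg. Lies right of the blank in one of two places (a plain block in the other). The point is 75 mm behind the front edge, mid-width, 18 mm above the underside (wedge 36 mm high there). y points to the front edge, x across the width (grasp across it), z up.
- chock_tip (a point): Middle of the chock's front edge, at the underside. When the chock is pushed home under the blank its front edge is about 16 mm short of the point straight below the blank's axis (about 61 mm from the rail's face).
- rasp_grip (a point): Plaster rasp, 220 mm long, 0.18 kg, lying between blank and rail: wooden handle (110 mm long, 28 wide, 24 high) and flat aluminium blade (110 long, 36 wide, 12 high). The point is on the handle near the balance point, 95 mm from the handle's end, 12 mm above the underside. x runs from handle to blade, y across (grasp across the 28 mm), z up.
- tray: Shallow dark steel tool tray fixed on the bench at the right, 290 mm (x) by 150 mm (y), 35 mm high, walls and floor 4 to 5 mm. Origin at the centre of its underside.
- block_center (a point): Bystander: plain rectangular wooden block 56 x 100 x 36 mm, not the chock; its centre.
- bowl_center (a point): Bystander: black rubber mixing bowl, 110 mm wide, 52 mm high; its centre.
- spatula_grip (a point): Bystander: spatula, 160 mm, at the far side; its handle.
- brush_grip (a point): Bystander: brush, 180 mm, lying behind the rail; its handle.
- jug_center (a point): Bystander: white measuring jug, 84 mm wide, 100 mm high; its centre.
- bottle_center (a point): Bystander: white bottle, 60 mm wide, 160 mm high; its centre.

How it is judged:
By the outcome, as a careful person would: the job done as asked, in the order asked, and still so for the second after the job is handed in, with the robot touching nothing.
It also fails if it takes over 72 s, if anything falls off the work surface, if the arm or the gripper's body presses on something with over 40 N, if the wrist force passes 120 N, or if a joint passes its speed limit or range.

## Working session

There is one attempt and no reset: what is moved stays moved. The work goes in short steps, Python scripts to look and compute and a shell command to move; the robot and the scene stay as the last step left them, time stands still between calls to the robot, and variables do not carry over. Pictures are saved under pics/ and viewed, at most 10 in all, crops included, and the job is handed in when it is done.

```bash
ls; mkdir -p pics; cat > h.py <<'E'
import numpy as np, cv2
from rig import monitor, cams, job, manip
def snap(n,f):
    im=cams.capture(n); cv2.imwrite('pics/'+f,im[:,:,::-1]); return im
def ray(n,px):
    m=cams.camera_model(n); f=192/np.tan(np.radians(m['vfov'])/2)
    if n=='wrist':
        s=monitor.get_state(); T=np.eye(4); T[:3,:3]=s['eef_rot']; T[:3,3]=s['ee_pos']; P=T@np.array(m['tool_from_camera'])
    else: P=np.array(m['pose'])
    d=np.array([(px[0]-m['cx'])/f,-(px[1]-m['cy'])/f,-1]); return P[:3,3],P[:3,:3]@d
def onz(n,px,z):
    o,d=ray(n,px); return o+d*(z-o[2])/d[2]
def proj(n,p):
    m=cams.camera_model(n); f=192/np.tan(np.radians(m['vfov'])/2)
    if n=='wrist':
        s=monitor.get_state(); T=np.eye(4); T[:3,:3]=s['eef_rot']; T[:3,3]=s['ee_pos']; P=T@np.array(m['tool_from_camera'])
    else: P=np.array(m['pose'])
    c=P[:3,:3].T@(np.array(p)-P[:3,3]); return np.array([m['cx']+f*c[0]/-c[2],m['cy']-f*c[1]/-c[2]])
E
python3 - <<'E'
from h import *
np.set_printoptions(precision=3,suppress=True)
for n in('top','side','wrist'):
    m=cams.camera_model(n); print(n,m)
    snap(n,n+'0.png')
snap('top','top0.png')
for n,z in dict(blank_center=.045,rail=.062,chock_grip=.03,rasp_grip=.012,tray=.01,block_center=.036,hold_down_grip=.2,bowl_center=.05,jug_center=.1,bottle_center=.16,brush_grip=.01,spatula_grip=.01).items():
    for r in cams.cut_out(n,'top')[:2]:
        R=r['region'].astype(np.uint8); ys,xs=np.nonzero(R)
        b=cv2.minAreaRect(np.c_[xs,ys].astype(np.float32)); c=np.array([onz('top',p,z)[:2] for p in cv2.boxPoints(b)])
        print(n,round(r['p'],2),r['point'],onz('top',r['point'],z)[:2],'box',c.round(3).tolist())
s=monitor.get_state(); print(s['ee_pos'],s['eef_rot'],s['t'])
E
```

```text
pics
top {'vfov': 50.81091200694239, 'cx': 259.1944320765572, 'cy': 190.8178256712051, 'pose': array([[ 0.013,  0.998, -0.064,  0.525],
       [-1.   ,  0.014,  0.011,  0.075],
       [ 0.012,  0.064,  0.998,  1.484],
       [ 0.   ,  0.   ,  0.   ,  1.   ]])}
side {'vfov': 50.080821053335185, 'cx': 257.31393162067155, 'cy': 194.8173199750279, 'pose': array([[-0.835,  0.28 , -0.473, -0.036],
       [-0.55 , -0.461,  0.697,  1.009],
       [-0.023,  0.842,  0.539,  0.814],
       [ 0.   ,  0.   ,  0.   ,  1.   ]])}
wrist {'vfov': 65.07633108769225, 'cx': 253.91611304890424, 'cy': 193.08526844748354, 'tool_from_camera': array([[-0.001,  0.944,  0.329,  0.084],
       [ 1.   ,  0.   ,  0.   ,  0.   ],
       [ 0.   ,  0.329, -0.944, -0.142],
       [ 0.   ,  0.   ,  0.   ,  1.   ]])}
blank_center 0.61 [254.5, 208.8] [0.552 0.075] box [[0.669, 0.125], [0.67, 0.035], [0.474, 0.033], [0.473, 0.121]]
rail 0.57 [178.4, 209.2] [0.547 0.342] box [[0.684, 0.442], [0.697, 0.312], [0.424, 0.283], [0.412, 0.411]]
chock_grip 0.97 [318.9, 180.0] [ 0.66  -0.157] box [[0.666, -0.1], [0.683, -0.216], [
[... 825 characters left out ...]
, [0.544, 0.395]]
jug_center 0.94 [238.1, 147.3] [0.763 0.134] box [[0.749, 0.196], [0.83, 0.158], [0.788, 0.07], [0.706, 0.109]]
bottle_center 0.7 [367.6, 162.8] [ 0.707 -0.297] box [[0.711, -0.249], [0.751, -0.327], [0.702, -0.351], [0.662, -0.274]]
brush_grip 0.95 [141.9, 208.7] [0.548 0.484] box [[0.652, 0.524], [0.659, 0.483], [0.485, 0.453], [0.479, 0.494]]
brush_grip 0.54 [173.2, 203.0] [0.57  0.371] box [[0.58, 0.404], [0.581, 0.346], [0.545, 0.345], [0.544, 0.403]]
spatula_grip 0.78 [319.7, 155.4] [ 0.752 -0.162] box [[0.779, -0.108], [0.782, -0.271], [0.719, -0.271], [0.716, -0.109]]
[ 0.186 -0.57   0.231] [[ 0.951  0.311  0.   ]
 [ 0.311 -0.951 -0.   ]
 [-0.     0.    -1.   ]] 0.8
```

```bash
python3 - <<'E'
import cv2
a=cv2.imread('pics/top0.png')[110:310,110:430]; cv2.imwrite('pics/topc.png',cv2.resize(a,None,fx=2.5,fy=2.5,interpolation=cv2.INTER_CUBIC))
E
```

```text
(no output)
```

View pics/topc.png

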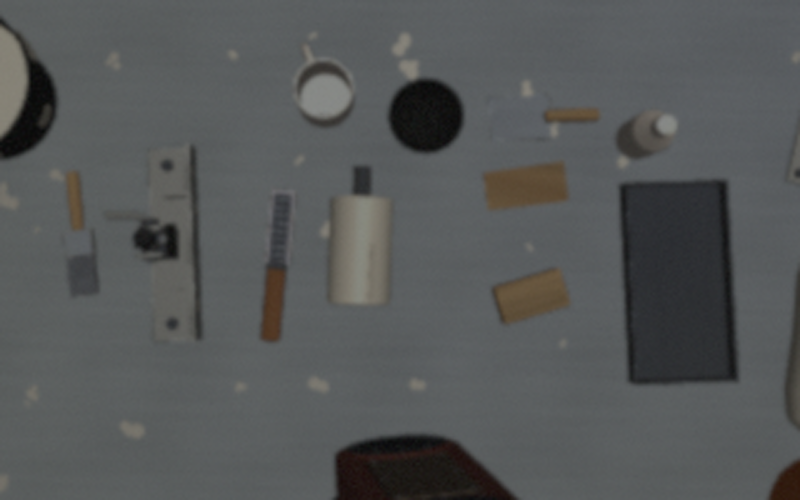

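View pics/side0.png

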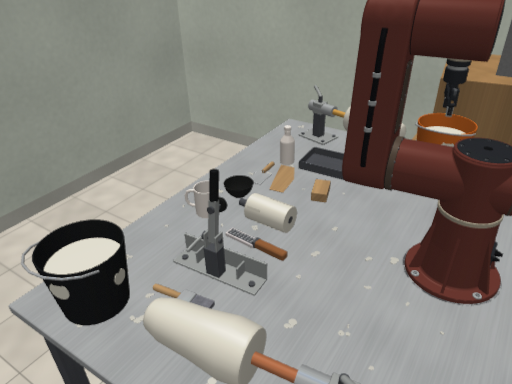

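```bash
cat >> h.py <<'E'
def yaw(R): return np.degrees(np.arctan2(R[1][0],R[0][0]))
def plan(pos,yawdeg,N,state=None):
    "tool-down moves: even steps; prints rows (turn z, shift x y z) with the shift in axes before the turn"
    s=state or monitor.get_state(); p=np.array(s['ee_pos']); a=yaw(np.array(s['eef_rot']))
    d=np.array(pos)-p; da=(yawdeg-a+180)%360-180
    if abs(da)>90 and yawdeg>a and da<0: da+=360
    for i in range(N):
        t=np.radians(a+da*i/N); w=d/N
        print([0,0,round(-np.radians(da/N),3),round(np.cos(t)*w[0]+np.sin(t)*w[1],4),round(np.sin(t)*w[0]-np.cos(t)*w[1],4),round(-w[2],4)],end=', ')
    print('\nda',da,'d',d)
E
python3 -c "
from h import *
plan([.53,.19,.25],176.2,16)"
```

```text
[0, 0, np.float64(-0.172), np.float64(0.0352), np.float64(-0.0385), np.float64(-0.0012)], [0, 0, np.float64(-0.172), np.float64(0.0413), np.float64(-0.0319), np.float64(-0.0012)], [0, 0, np.float64(-0.172), np.float64(0.0461), np.float64(-0.0243), np.float64(-0.0012)], [0, 0, np.float64(-0.172), np.float64(0.0496), np.float64(-0.0161), np.float64(-0.0012)], [0, 0, np.float64(-0.172), np.float64(0.0516), np.float64(-0.0073), np.float64(-0.0012)], [0, 0, np.float64(-0.172), np.float64(0.0521), np.float64(0.0017), np.float64(-0.0012)], [0, 0, np.float64(-0.172), np.float64(0.0511), np.float64(0.0106), np.float64(-0.0012)], [0, 0, np.float64(-0.172), np.float64(0.0485), np.float64(0.0192), np.float64(-0.0012)], [0, 0, np.float64(-0.172), np.float64(0.0445), np.float64(0.0272), np.float64(-0.0012)], [0, 0, np.float64(-0.172), np.float64(0.0392), np.float64(0.0345), np.float64(-0.0012)], [0, 0, np.float64(-0.172), np.float64(0.0327), np.float64(0.0407), np.float64(-0.0012)], [0, 0, np.float64(-0.172), np.float64(0.0252), np.float64(0.0457), np.float64(-0.0012)], [0, 0, np.float64(-0.172), np.float64(0.017), np.float64(0.0493), np.float64(-0.0012)], [0, 0, np.float64(-0.172), np.float64(0.0083), np.float64(0.0515), np.float64(-0.0012)], [0, 0, np.float64(-0.172), np.float64(-0.0007), np.float64(0.0521), np.float64(-0.0012)], [0, 0, np.float64(-0.172), np.float64(-0.0096), np.float64(0.0513), np.float64(-0.0012)], 
da 158.1064681873131 d [0.34363548 0.76037079 0.0186508 ]
```

```bash
sed -i 's/print(\[0,0,round(-np.radians(da\/N),3),\(.*\)\],end/print([0,0]+[float(v) for v in (round(-np.radians(da\/N),3),\1)],end/' h.py
python3 -m handwheel '[[0,0,-0.172,0.035,-0.038,-0.003,1],[0,0,-0.172,0.041,-0.032,-0.003,1],[0,0,-0.172,0.046,-0.024,-0.003,1],[0,0,-0.172,0.05,-0.016,-0.003,1],[0,0,-0.172,0.052,-0.007,-0.003,1],[0,0,-0.172,0.052,0.002,-0.003,1],[0,0,-0.172,0.051,0.011,-0.001,1],[0,0,-0.172,0.048,0.019,-0.001,1]]'
python3 -m handwheel '[[0,0,-0.172,0.044,0.027,0,1],[0,0,-0.172,0.039,0.034,0,1],[0,0,-0.172,0.033,0.041,0,1],[0,0,-0.172,0.025,0.046,0,1],[0,0,-0.172,0.017,0.049,0,1],[0,0,-0.172,0.008,0.052,0,1],[0,0,-0.172,-0.001,0.052,0,1],[0,0,-0.172,-0.01,0.051,0,1]]'
python3 - <<'E'
from h import *
np.set_printoptions(precision=3,suppress=True)
s=monitor.get_state(); print(s['t'],s['ee_pos'],yaw(np.array(s['eef_rot'])),s['q'])
snap('wrist','w1.png')
for n,z in dict(blank_center=.045,rail=.062,rasp_grip=.012,hold_down_grip=.2).items():
    for r in cams.cut_out(n,'wrist')[:2]:
        R=r['region'].astype(np.uint8); ys,xs=np.nonzero(R)
        b=cv2.minAreaRect(np.c_[xs,ys].astype(np.float32)); c=np.array([onz('wrist',p,z)[:2] for p in cv2.boxPoints(b)])
        print(n,round(r['p'],2),r['point'],onz('wrist',r['point'],z)[:2],'px',cv2.boxPoints(b).round().tolist(),'box',c.round(3).tolist())
E
```

```text
t: 1.8
ee_pos: [0.3603, -0.1904, 0.2516]
eef_rot: [[-0.126, 0.992, 0.001], [0.992, 0.126, -0.001], [-0.001, 0.001, -1.0]]
force: [1.0, -0.2, -0.4]
finger_gap: 1.001
grasp_force: 0.0
t: 2.8
ee_pos: [0.5351, 0.1884, 0.2514]
eef_rot: [[-0.998, 0.068, 0.001], [0.068, 0.998, -0.0], [-0.001, -0.0, -1.0]]
force: [1.2, -0.8, 0.4]
finger_gap: 0.996
grasp_force: 0.0
2.8 [0.535 0.188 0.251] 176.11320545316653 [ 0.108  0.009  0.035  1.597 -0.     0.176]
blank_center 0.81 [162.1, 178.7] [0.544 0.079] px [[110.0, 120.0], [194.0, 110.0], [212.0, 268.0], [129.0, 278.0]] box [[0.473, 0.032], [0.468, 0.127], [0.671, 0.125], [0.679, 0.011]]
rail 0.81 [392.7, 187.9] [0.569 0.346] px [[343.0, 47.0], [506.0, 43.0], [513.0, 290.0], [350.0, 294.0]] box [[0.417, 0.285], [0.424, 0.446], [0.721, 0.513], [0.713, 0.302]]
rail 0.55 [4.2, 141.7] [ 0.485 -0.083] px [[0.0, 154.0], [0.0, 113.0], [19.0, 113.0], [19.0, 154.0]] box [[0.498, -0.092], [0.455, -0.077], [0.456, -0.057], [0.499, -0.071]]
rasp_grip 0.77 [263.0, 149.6] [0.523 0.199] px [[247.0, 58.0], [274.0, 58.0], [274.0, 228.0], [247.0, 228.0]] box [[0.415, 0.187], [0.417, 0.219], [0.634, 0.207], [0.632, 0.17]]
hold_down_grip 0.56 [458.1, 234.7] [0.558 0.33 ] px [[399.0, 260.0], [421.0, 178.0], [534.0, 209.0], [511.0, 291.0]] box [[0.575, 0.289], [0.514, 0.299], [0.542, 0.379], [0.61, 0.377]]
```

View pics/w1.png

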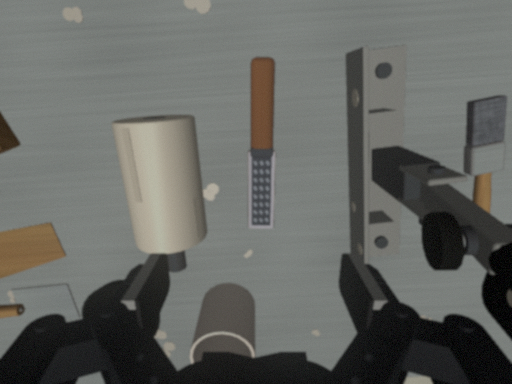

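```bash
cat > m1.py <<'E'
from h import *
np.set_printoptions(precision=4,suppress=True)
r=lambda px,z: onz('wrist',px,z)[:2]
print('rail foot',r((347,55),0),r((356,262),0),'top',r((362,48),.062),r((372,262),.062))
print('rasp ends',r((262,57),.012),r((262,150),.02),r((261,228),.006))
def axisline(p1,p2,sgn):
    o,d1=ray('wrist',p1);_,d2=ray('wrist',p2); n=np.cross(d1,d2); n/=np.linalg.norm(n)
    if n[1]*sgn<0:n=-n   # n points inward
    # n.(p-o)=.045 with z=.045
    out=[]
    for x in(.45,.65): out.append(o[1]+(.045-n[0]*(x-o[0])-n[2]*(.045-o[2]))/n[1])
    return out
print('axis y at x=.45,.65', axisline((116,125),(135,243),+1),axisline((195,120),(206,236),-1))
print('blank ends', r((155,116),.085),r((165,252),.05), r((175,270),.045))
E
python3 m1.py
python3 - <<'E'
import cv2
a=cv2.imread('pics/w1.png')[40:290,100:420]; cv2.imwrite('pics/w1c.png',cv2.resize(a,None,fx=2.4,fy=2.4,interpolation=cv2.INTER_CUBIC))
E
```

```text
rail foot [0.4198 0.3057] [0.7059 0.3266] top [0.4192 0.3025] [0.6669 0.3255]
rasp ends [0.4155 0.2041] [0.5222 0.1969] [0.6361 0.1882]
axis y at x=.45,.65 [np.float64(0.08436662298131987), np.float64(0.07210656398887456)] [np.float64(0.07870453153455549), np.float64(0.07028803625988277)]
blank ends [0.4675 0.0922] [0.6398 0.0625] [0.6707 0.0693]
```

View pics/w1c.png

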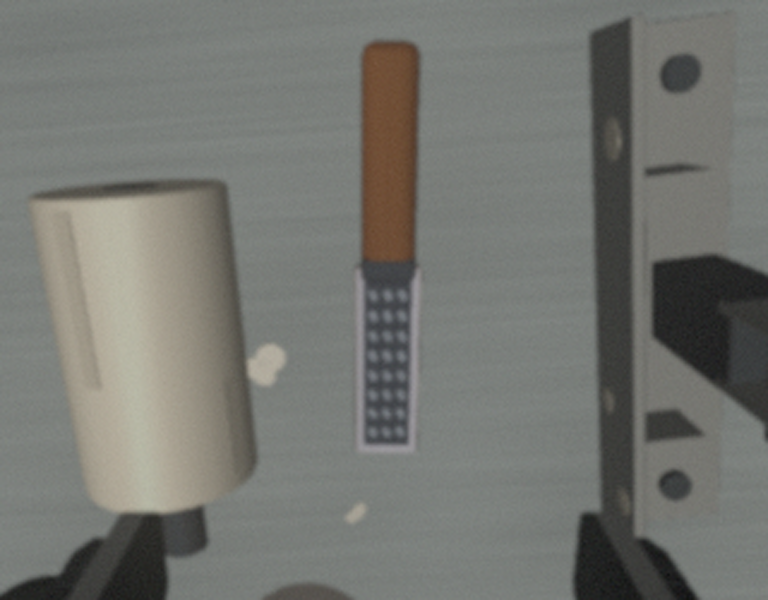

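```bash
sed -i 's/(347,55),0/(345.8,54.6),0/;s/(356,262),0/(350.8,258.8),0/;s/(362,48)/(364.6,46.2)/;s/(372,262)/(364.6,260.8)/;s/(116,125),(135,243)/(113.8,125.4),(136.7,244.2)/;s/(195,120),(206,236)/(195,119.2),(206.2,229.6)/' m1.py; cat >> m1.py <<'E'
h=r((262.5,58),.012);b=r((261.2,227.5),.008);u=(b-h)/np.linalg.norm(b-h);print('rasp len',np.linalg.norm(b-h),'ang',np.degrees(np.arctan2(u[1],u[0])),'grip',(h+b)/2-u*.015)
E
python3 m1.py
```

```text
rail foot [0.4193 0.3042] [0.6997 0.3186] top [0.4177 0.305 ] [0.6644 0.3161]
rasp ends [0.4155 0.2041] [0.5222 0.1969] [0.6361 0.1882]
axis y at x=.45,.65 [np.float64(0.08111986035111055), np.float64(0.07484126554362568)] [np.float64(0.07861537440442384), np.float64(0.07157348887929643)]
blank ends [0.4675 0.0922] [0.6398 0.0625] [0.6707 0.0693]
rasp len 0.21844716042689666 ang -4.212392743797506 grip [0.5105 0.1977]
```

```bash
python3 -m handwheel '[[0,0,0.005,0.025,0.008,0.02,1],[0,0,0,0,0,0.06,1],[0,0,0,0,0,0.06,1],[0,0,0,0,0,0.06,1],[0,0,0,0,0,0.03,1],[0,0,0,0,0,0.017,1],[0,0,0,0,0,0,-1],[0,0,0,0,0,0,-1]]'
python3 -m handwheel '[[0,0,0,0,0,0,-1],[0,0,0,0,0,0,-1],[0,0,0,0,0,0,-1],[0,0,0,0,0,-0.02,-1],[0,0,0,0,0,-0.05,-1],[0,0,0,0,0,-0.06,-1],[0,0,0,0,0,-0.05,-1],[0,0,0,0,0,0,-1]]'
python3 -c "
from h import *
plan([.497,-.388,.19],182.3,12)"
```

```text
t: 4.05
ee_pos: [0.5115, 0.1963, 0.0062]
eef_rot: [[-0.997, 0.079, 0.003], [0.079, 0.997, 0.0], [-0.003, 0.0, -1.0]]
force: [-0.0, -0.5, -0.1]
finger_gap: 0.603
grasp_force: 0.0
t: 5.05
ee_pos: [0.5127, 0.1968, 0.1895]
eef_rot: [[-0.997, 0.079, 0.008], [0.079, 0.997, 0.001], [-0.008, 0.002, -1.0]]
force: [0.7, -1.6, -3.4]
finger_gap: 0.31
grasp_force: 60.0
[0, 0, -0.01, -0.0025, -0.0487, -0.0], [0, 0, -0.01, -0.002, -0.0487, -0.0], [0, 0, -0.01, -0.0016, -0.0487, -0.0], [0, 0, -0.01, -0.0011, -0.0487, -0.0], [0, 0, -0.01, -0.0006, -0.0487, -0.0], [0, 0, -0.01, -0.0001, -0.0487, -0.0], [0, 0, -0.01, 0.0004, -0.0487, -0.0], [0, 0, -0.01, 0.0008, -0.0487, -0.0], [0, 0, -0.01, 0.0013, -0.0487, -0.0], [0, 0, -0.01, 0.0018, -0.0487, -0.0], [0, 0, -0.01, 0.0023, -0.0487, -0.0], [0, 0, -0.01, 0.0028, -0.0487, -0.0], 
da 6.809160960126661 d [-1.56532349e-02 -5.84781483e-01  4.81658743e-04]
```

```bash
python3 -m handwheel '[[0,0,-0.01,-0.002,-0.049,0,-1],[0,0,-0.01,-0.002,-0.049,0,-1],[0,0,-0.01,-0.002,-0.049,0,-1],[0,0,-0.01,-0.001,-0.049,0,-1],[0,0,-0.01,-0.001,-0.049,0,-1],[0,0,-0.01,0,-0.049,0,-1],[0,0,-0.01,0,-0.049,0,-1],[0,0,-0.01,0.001,-0.048,0,-1]]'
python3 -m handwheel '[[0,0,-0.01,0.001,-0.048,0,-1],[0,0,-0.01,0.002,-0.048,0,-1],[0,0,-0.01,0.002,-0.048,0,-1],[0,0,-0.01,0.003,-0.048,0,-1],[0,0,0,0,0,0,-1],[0,0,0,0,0,0.05,-1],[0,0,0,0,0,0.05,-1],[0,0,0,0,0,0,-1]]'
python3 - <<'E'
from h import *
s=monitor.get_state(); print(s['ee_pos'],yaw(np.array(s['eef_rot'])))
snap('top','top1.png'); im=cv2.imread('pics/top1.png')[150:300,300:460]; 
w=snap('wrist','w2.png'); 
cv2.imwrite('pics/c2.png',np.hstack([cv2.resize(im,(384,360)),cv2.resize(cv2.imread('pics/w2.png'),(400,360))]))
E
```

```text
t: 6.05
ee_pos: [0.4993, -0.196, 0.1831]
eef_rot: [[-1.0, -0.001, -0.001], [-0.001, 1.0, 0.001], [0.001, 0.001, -1.0]]
force: [1.0, 0.1, -1.5]
finger_gap: 0.313
grasp_force: 60.0
t: 7.05
ee_pos: [0.4927, -0.3831, 0.0792]
eef_rot: [[-0.999, -0.042, -0.006], [-0.042, 0.999, 0.007], [0.006, 0.007, -1.0]]
force: [-0.5, -0.4, -1.1]
finger_gap: 0.307
grasp_force: 60.1
[ 0.4926929  -0.38311421  0.07916547] -177.60632734704217
```

View pics/c2.png

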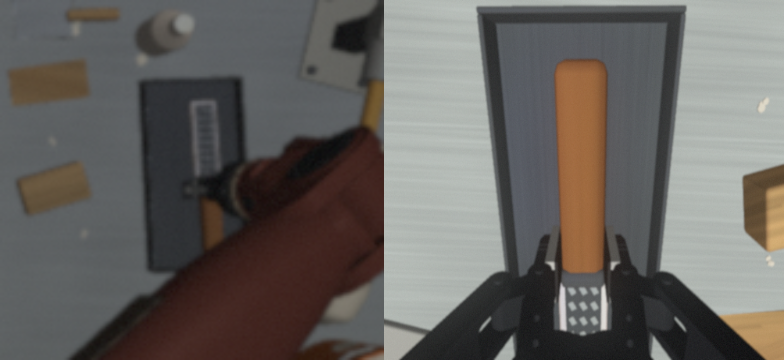

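```bash
python3 -m handwheel '[[0,0,0,0,0,0.04,-1],[0,0,0,0,0,0.018,-1],[0,0,0,0,0,0.008,-1],[0,0,0,0,0,0,-1],[0,0,0,0,0,0,0.3],[0,0,0,0,0,0,0.3],[0,0,0,0,0,0,0.3],[0,0,0,0,0,-0.03,0.3]]'
python3 -c "
from h import *
plan([.64,-.155,.26],260,9)"
```

```text
t: 8.15
ee_pos: [0.4938, -0.3853, 0.0464]
eef_rot: [[-0.999, -0.041, -0.003], [-0.041, 0.999, 0.003], [0.003, 0.003, -1.0]]
force: [0.2, -0.1, 0.2]
finger_gap: 0.653
grasp_force: 0.0
[0, 0, -0.151, -0.0173, 0.0249, -0.0237], [0, 0, -0.151, -0.0208, 0.022, -0.0237], [0, 0, -0.151, -0.0239, 0.0187, -0.0237], [0, 0, -0.151, -0.0264, 0.0149, -0.0237], [0, 0, -0.151, -0.0283, 0.0107, -0.0237], [0, 0, -0.151, -0.0296, 0.0064, -0.0237], [0, 0, -0.151, -0.0303, 0.0018, -0.0237], [0, 0, -0.151, -0.0302, -0.0027, -0.0237], [0, 0, -0.151, -0.0294, -0.0072, -0.0237], 
da 77.64446529377153 d [0.14615656 0.23033028 0.21360125]
```

```bash
python3 -m handwheel '[[0,0,0,0,0,-0.05,0.3],[0,0,-0.151,-0.017,0.028,-0.034,0.3],[0,0,-0.151,-0.021,0.025,-0.03,0.3],[0,0,-0.151,-0.024,0.022,-0.03,0.3],[0,0,-0.151,-0.026,0.018,-0.03,0.3],[0,0,-0.151,-0.028,0.014,-0.03,0.3],[0,0,-0.151,-0.03,0.009,-0.01,0.3],[0,0,-0.151,-0.03,0.005,0,0.3]]'
python3 - <<'E'
from h import *
np.set_printoptions(precision=4,suppress=True)
s=monitor.get_state(); print(s['t'],s['ee_pos'],yaw(np.array(s['eef_rot'])))
snap('wrist','w3.png'); 
for n,z in dict(chock_grip=.02,block_center=.036,blank_center=.045).items():
    for r in cams.cut_out(n,'wrist')[:2]:
        R=r['region'].astype(np.uint8); ys,xs=np.nonzero(R)
        b=cv2.boxPoints(cv2.minAreaRect(np.c_[xs,ys].astype(np.float32)))
        print(n,round(r['p'],2),np.round(r['point']),onz('wrist',r['point'],z)[:2],'px',b.round().tolist())
snap('top','top2.png');
for r in cams.cut_out('rasp_grip','top')[:2]: print(r['p'],onz('top',r['point'],.015),r['point'])
E
```

```text
t: 9.15
ee_pos: [0.5992, -0.1888, 0.264]
eef_rot: [[-0.451, -0.893, 0.002], [-0.893, 0.451, -0.001], [0.0, -0.003, -1.0]]
force: [0.5, -0.2, -0.2]
finger_gap: 0.649
grasp_force: 0.0
9.15 [ 0.5992 -0.1888  0.264 ] -116.79205815968469
chock_grip 0.61 [229. 184.] [ 0.6453 -0.1711] px [[185.0, 173.0], [227.0, 143.0], [272.0, 207.0], [230.0, 236.0]]
block_center 0.91 [341. 132.] [ 0.4885 -0.1724] px [[294.0, 115.0], [332.0, 82.0], [387.0, 146.0], [349.0, 179.0]]
block_center 0.49 [169. 211.] [ 0.7296 -0.1796] px [[108.0, 164.0], [141.0, 140.0], [208.0, 233.0], [175.0, 257.0]]
blank_center 0.91 [384. 286.] [0.5159 0.053 ] px [[279.0, 281.0], [424.0, 254.0], [436.0, 317.0], [291.0, 344.0]]
```

View pics/w3.png

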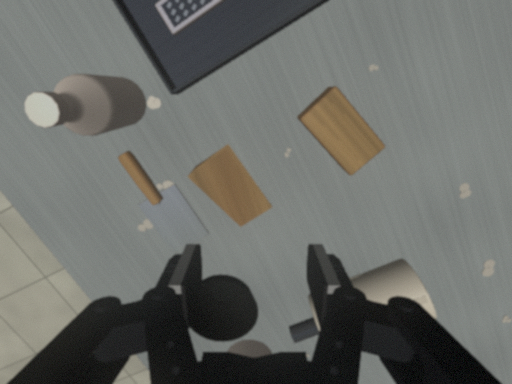

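```bash
python3 - <<'E'
from h import *
np.set_printoptions(precision=4,suppress=True)
r=lambda px,z: onz('wrist',px,z)[:2]
for zf,zb in((.003,.052),(.052,.003)):
    a,b,c,d=r((240,225),zf),r((271,206),zf),r((190,175),zb),r((229,147),zb)
    print(a,b,c,d,'w',np.linalg.norm(a-b),np.linalg.norm(c-d),'L',np.linalg.norm((a+b-c-d)/2),'ang',np.degrees(np.arctan2(*((a+b-c-d)/2)[::-1])))
E
python3 -c "
from h import *
plan([.553,-.03,.10],267,6)"
```

```text
[ 0.6631 -0.1074] [ 0.6096 -0.1135] [ 0.6728 -0.2133] [ 0.6144 -0.2216] w 0.053876514015431566 0.059054301449957956 L 0.10726221021405583 ang 93.89364332415681
[ 0.6503 -0.1268] [ 0.6033 -0.1321] [ 0.6887 -0.206 ] [ 0.6221 -0.2154] w 0.047290100712789836 0.06727919483748736 L 0.0861200318321134 ang 109.38719057427724
[0, 0, -0.07, -0.0203, 0.0189, 0.027], [0, 0, -0.07, -0.0216, 0.0174, 0.027], [0, 0, -0.07, -0.0228, 0.0158, 0.027], [0, 0, -0.07, -0.0238, 0.0142, 0.027], [0, 0, -0.07, -0.0248, 0.0125, 0.027], [0, 0, -0.07, -0.0256, 0.0107, 0.027], 
da 24.19742623452305 d [-0.04495238  0.16012979 -0.16219191]
```

```bash
python3 -m handwheel '[[0,0,-0.073,-0.02,0.02,0.027,0.6],[0,0,-0.073,-0.022,0.018,0.027,0.6],[0,0,-0.073,-0.023,0.017,0.027,0.6],[0,0,-0.073,-0.024,0.015,0.027,0.6],[0,0,-0.073,-0.025,0.013,0.027,0.6],[0,0,-0.073,-0.026,0.011,0.027,0.6],[0,0,0,0,0,0.05,0.6],[0,0,0,0,0,0.024,0.6]]'
python3 - <<'E'
from h import *
np.set_printoptions(precision=4,suppress=True)
s=monitor.get_state(); print(s['ee_pos'],yaw(np.array(s['eef_rot'])))
snap('top','top3.png'); snap('side','side3.png')
a=cv2.imread('pics/top3.png')[160:290,150:330]; b=cv2.imread('pics/side3.png')[140:300,150:350]
cv2.imwrite('pics/c3.png',np.hstack([cv2.resize(a,(400,289)),cv2.resize(b,(361,289))]))
plan([.553,.195,.026],272.8,10)
E
```

```text
t: 10.45
ee_pos: [0.5461, -0.0272, 0.0236]
eef_rot: [[-0.036, -0.999, -0.003], [-0.999, 0.036, 0.001], [-0.0, 0.003, -1.0]]
force: [0.4, -0.5, 0.7]
finger_gap: 0.798
grasp_force: 0.0
[ 0.5461 -0.0272  0.0236] -92.08303912224387
[0, 0, -0.009, -0.0222, 0.0, -0.0003], [0, 0, -0.009, -0.0222, -0.0001, -0.0003], [0, 0, -0.009, -0.0222, -0.0003, -0.0003], [0, 0, -0.009, -0.0222, -0.0005, -0.0003], [0, 0, -0.009, -0.0222, -0.0007, -0.0003], [0, 0, -0.009, -0.0222, -0.0009, -0.0003], [0, 0, -0.009, -0.0222, -0.0011, -0.0003], [0, 0, -0.009, -0.0222, -0.0013, -0.0003], [0, 0, -0.009, -0.0222, -0.0015, -0.0003], [0, 0, -0.009, -0.0222, -0.0017, -0.0003], 
da 4.899473080429061 d [0.0077 0.2222 0.0028]
```

View pics/c3.png

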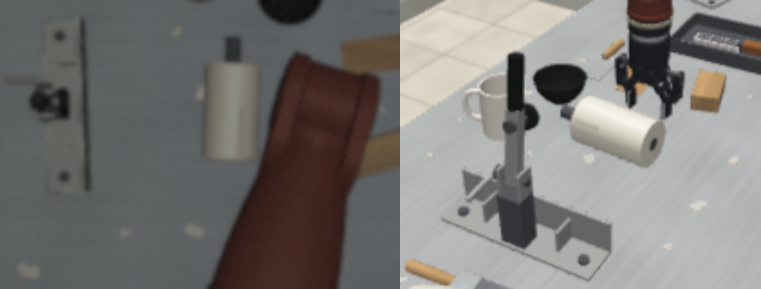

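```bash
python3 -m handwheel '[[0,0,0,-0.025,0,-0.003,0.6],[0,0,0,-0.015,0,0,0.6],[0,0,-0.006,-0.012,0,0,0.6],[0,0,-0.006,-0.015,0,0,0.6],[0,0,-0.006,-0.018,0,0,0.6],[0,0,-0.007,-0.018,0,0,0.6],[0,0,-0.007,-0.018,-0.001,0,0.6],[0,0,-0.007,-0.018,-0.001,0,0.6]]'
python3 -m handwheel '[[0,0,-0.007,-0.018,-0.001,0,0.6],[0,0,-0.007,-0.016,-0.001,0,0.6],[0,0,-0.007,-0.014,-0.001,0,0.6],[0,0,-0.007,-0.012,-0.001,0,0.6],[0,0,-0.007,-0.01,-0.001,0,0.6],[0,0,-0.007,-0.008,-0.001,0,0.6],[0,0,-0.006,-0.006,0,0,0.6],[0,0,0,0,0,0,0.6]]'
python3 -c "
from h import *
s=monitor.get_state(); print(s['ee_pos'],yaw(np.array(s['eef_rot'])))
snap('top','top4.png')
a=cv2.imread('pics/top4.png')[160:290,130:310];cv2.imwrite('pics/c4.png',cv2.resize(a,None,fx=4,fy=4))"
```

```text
t: 11.55
ee_pos: [0.553, 0.1132, 0.0292]
eef_rot: [[0.005, -1.0, -0.0], [-1.0, -0.005, -0.0], [0.0, 0.0, -1.0]]
force: [-0.5, -0.3, -1.1]
finger_gap: 0.798
grasp_force: 0.3
t: 12.55
ee_pos: [0.5572, 0.1961, 0.0292]
eef_rot: [[0.053, -0.999, -0.0], [-0.999, -0.053, -0.0], [0.0, 0.0, -1.0]]
force: [-0.9, 0.4, 0.4]
finger_gap: 0.8
grasp_force: 0.0
[0.55723421 0.19610266 0.02922441] -86.97526005775208
```

View pics/c4.png

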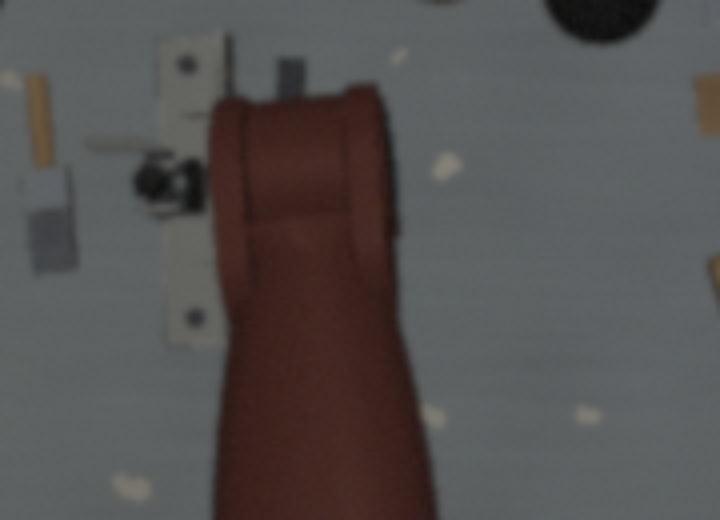

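```bash
python3 -m handwheel '[[0,0,0,-0.006,0,0,0.6],[0,0,0,-0.004,0,0,0.6],[0,0,0,-0.003,0,0,0.6],[0,0,0,-0.002,0,0,0.6],[0,0,0,-0.001,0,0,0.6],[0,0,0,0,0,0,0.6],[0,0,0,0,0,0,0.6],[0,0,0,0,0,0,0.6]]'
```

```text
t: 13.6
ee_pos: [0.5587, 0.2105, 0.0308]
eef_rot: [[0.05, -0.999, 0.004], [-0.999, -0.05, -0.003], [0.003, -0.004, -1.0]]
force: [4.0, -8.7, 4.6]
finger_gap: 0.798
grasp_force: 4.1
```

```bash
python3 -m handwheel '[[0,0,0,0.003,0,0,0.6],[0,0,0,0.01,0,0,0.6],[0,0,0,0.03,0,0,0.6],[0,0,0,0.05,0,-0.02,0.6],[0,0,0,0.04,0,-0.04,0.6],[0,0,0,0.02,0,-0.055,0.6],[0,0,0,0,0,-0.055,0.6],[0,0,0,0,0,0,0.6]]'
python3 - <<'E'
from h import *
np.set_printoptions(precision=4,suppress=True)
s=monitor.get_state(); print(s['ee_pos'],yaw(np.array(s['eef_rot'])))
snap('wrist','w5.png'); snap('top','top5.png')
a=cv2.imread('pics/w5.png'); b=cv2.imread('pics/top5.png')[160:260,140:260]
cv2.imwrite('pics/c5.png',np.hstack([cv2.resize(a,(450,338)),cv2.resize(b,(350,338))]))
E
```

```text
t: 14.6
ee_pos: [0.5666, 0.0582, 0.2042]
eef_rot: [[0.052, -0.999, 0.007], [-0.999, -0.052, -0.001], [0.001, -0.007, -1.0]]
force: [1.0, 0.5, -1.2]
finger_gap: 0.8
grasp_force: 0.0
[0.5666 0.0582 0.2042] -87.03537910459471
```

View pics/c5.png

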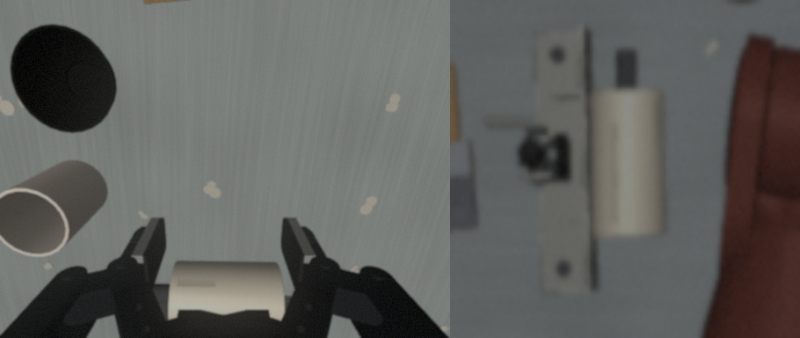

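```bash
python3 - <<'E'
from h import *
np.set_printoptions(precision=4,suppress=True)
c=cams.cut_out('bottle_center','top'); 
for r in c[:1]:
    ys,xs=np.nonzero(r['region']); b=cv2.boxPoints(cv2.minAreaRect(np.c_[xs,ys].astype(np.float32)));
    print('bottle',r['p'],r['point'],onz('top',r['point'],.07)[:2],[ (onz('top',p,0)[:2]).round(3).tolist() for p in b])
for p in [(.68,-.3,0),(.74,-.3,0),(.71,-.27,0),(.71,-.33,0),(.71,-.3,.155)]: print(proj('top',p))
r=cams.cut_out('blank_center','top')[0]; ys,xs=np.nonzero(r['region']); print('blank',r['p'],xs.min(),xs.max(),ys.min(),ys.max(), onz('top',(200,ys.min()),.045),onz('top',(200,ys.max()),.06))
for x in (190,198,206): yy=ys[xs==x]; print(x,yy.min(),yy.max(),onz('top',(x,yy.min()),.06)[:2],onz('top',(x,yy.max()),.06)[:2])
s=cams.cut_out('chock_grip','top')[0]; ys,xs=np.nonzero(s['region']); print('chock',s['p'],[onz('top',p,.02)[:2].round(3).tolist() for p in cv2.boxPoints(cv2.minAreaRect(np.c_[xs,ys].astype(np.float32)))])
cv2.imwrite('pics/bt.png',cv2.resize(cv2.imread('pics/top5.png')[130:220,300:420],None,fx=6,fy=6,interpolation=cv2.INTER_CUBIC))
plan([.645,-.185,.2],277,6)
E
```

```text
bottle 0.91 [368.5, 164.7] [ 0.7127 -0.3256] [[0.734, -0.29], [0.777, -0.372], [0.722, -0.399], [0.68, -0.317]]
[356.3097 175.8118]
[356.2755 159.7016]
[348.2117 167.6286]
[364.3699 167.8642]
[368.0339 162.1213]
blank 0.88 188 213 175 229 [0.6702 0.271  0.045 ] [0.4787 0.2647 0.06  ]
190 187 228 [0.6256 0.3032] [0.4817 0.2997]
198 176 228 [0.665  0.2759] [0.4821 0.2717]
206 186 228 [0.63   0.2469] [0.4824 0.2437]
chock 0.96 [[0.672, -0.1], [0.686, -0.22], [0.626, -0.227], [0.611, -0.107]]
[0, 0, -0.012, 0.0414, -0.0114, -0.0004], [0, 0, -0.012, 0.0415, -0.0109, -0.0004], [0, 0, -0.012, 0.0416, -0.0105, -0.0004], [0, 0, -0.012, 0.0417, -0.01, -0.0004], [0, 0, -0.012, 0.0419, -0.0095, -0.0004], [0, 0, -0.012, 0.042, -0.009, -0.0004], 
da 3.984481639611886 d [ 0.0815 -0.2443  0.0026]
```

View pics/bt.png

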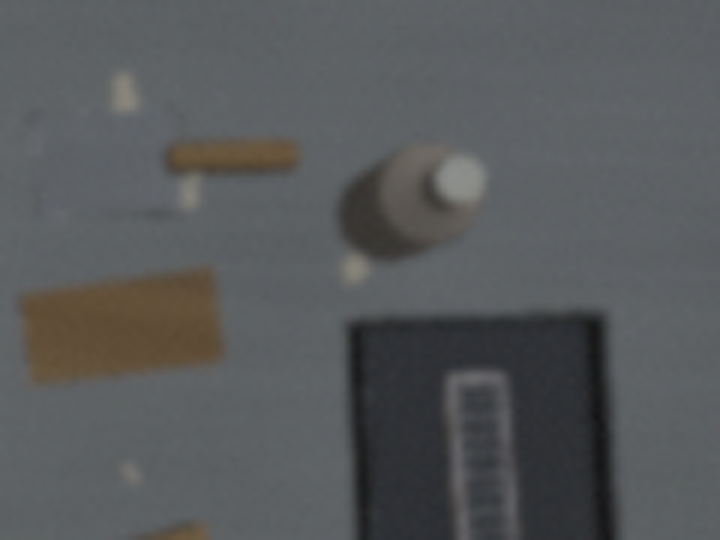

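```bash
python3 -m handwheel '[[0,0,-0.012,0.041,-0.011,0.005,1],[0,0,-0.012,0.041,-0.011,0.005,1],[0,0,-0.012,0.041,-0.01,0.005,1],[0,0,-0.012,0.041,-0.01,0.005,1],[0,0,-0.012,0.041,-0.009,0.005,1],[0,0,-0.01,0.04,-0.009,0.005,1],[0,0,0,0,0,0.005,1],[0,0,0,0,0,0,1]]'
python3 - <<'E'
from h import *
np.set_printoptions(precision=4,suppress=True)
s=monitor.get_state(); print(s['ee_pos'],yaw(np.array(s['eef_rot'])))
snap('wrist','w6.png'); 
s=cams.cut_out('chock_grip','wrist')[0]; ys,xs=np.nonzero(s['region']); print('chock',s['p'],cv2.boxPoints(cv2.minAreaRect(np.c_[xs,ys].astype(np.float32))).tolist())
E
```

```text
t: 15.85
ee_pos: [0.6435, -0.1793, 0.1625]
eef_rot: [[0.122, -0.993, -0.003], [-0.993, -0.122, 0.002], [-0.002, 0.002, -1.0]]
force: [-0.5, -0.2, -0.9]
finger_gap: 1.003
grasp_force: 0.0
[ 0.6435 -0.1793  0.1625] -82.98816941825382
chock 0.86 [[215.0, 140.0], [280.0, 140.0], [280.0, 238.0], [215.0, 238.0]]
```

View pics/w6.png

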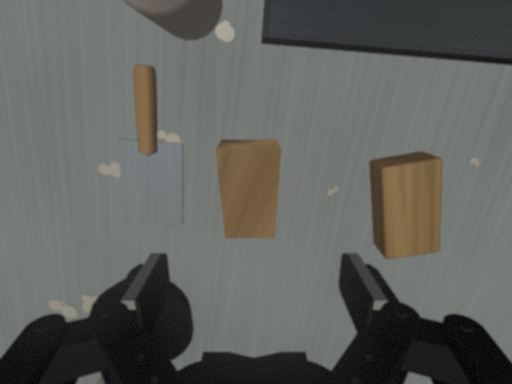

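```bash
python3 - <<'E'
from h import *
np.set_printoptions(precision=4,suppress=True)
r=lambda px,z: onz('wrist',px,z)[:2]
a,b,c,d=r((226,238),.002),r((276,238),.002),r((218,147),.052),r((280,140.5),.052)
u=(a+b-c-d)/2; print(a,b,c,d,np.linalg.norm(a-b),np.linalg.norm(c-d),np.linalg.norm(u),np.degrees(np.arctan2(u[1],u[0])),np.degrees(np.arctan2(*(a-b)[::-1])))
t=(a+b)/2; u/=np.linalg.norm(u); print('tip',t,'grip',t-.075*u)
s=monitor.get_state();R=np.array(s['eef_rot']);print('tool delta',R.T@(np.r_[t-.075*u,.006]-s['ee_pos']))
E
```

```text
[ 0.6655 -0.1016] [ 0.6096 -0.1085] [ 0.6783 -0.2132] [ 0.627  -0.2251] 0.05633854858746418 0.05264127123591554 0.11511874636825706 97.54724260499646 7.020457528902632
tip [ 0.6376 -0.1051] grip [ 0.6474 -0.1794]
tool delta [ 0.001  -0.0034  0.158 ]
```

```bash
python3 -m handwheel '[[0,0,0,0.001,-0.003,0.05,1],[0,0,0,0,0,0.06,1],[0,0,0,0,0,0.03,1],[0,0,0,0,0,0.015,1],[0,0,0,0,0,0.001,1],[0,0,0,0,0,0,-1],[0,0,0,0,0,0,-1],[0,0,0,0,0,0,-1]]'
python3 -m handwheel '[[0,0,0,0,0,0,-1],[0,0,0,0,0,0,-1],[0,0,0,0,0,-0.01,-1],[0,0,0,0,0,-0.03,-1],[0,0,0,0,0,-0.02,-1],[0,0,0,0,0,0,-1],[0,0,0,0,0,0,-1],[0,0,0,0,0,0,-1]]'
python3 -c "
from h import *
s=monitor.get_state();print(s['ee_pos'])
plan([.5602,.12,.066],272.8,10)"
```

```text
t: 16.95
ee_pos: [0.6489, -0.1815, 0.0106]
eef_rot: [[0.122, -0.993, 0.003], [-0.993, -0.122, -0.002], [0.002, -0.003, -1.0]]
force: [0.6, 1.1, 6.4]
finger_gap: 0.64
grasp_force: 64.9
t: 17.95
ee_pos: [0.6467, -0.1805, 0.0669]
eef_rot: [[0.122, -0.993, -0.002], [-0.993, -0.122, 0.001], [-0.001, 0.002, -1.0]]
force: [-0.1, -0.1, -1.2]
finger_gap: 0.647
grasp_force: 64.0
[ 0.64674145 -0.18045728  0.06685356]
[0, 0, 0.007, -0.0309, 0.0049, 0.0001], [0, 0, 0.007, -0.0308, 0.0051, 0.0001], [0, 0, 0.007, -0.0308, 0.0054, 0.0001], [0, 0, 0.007, -0.0308, 0.0056, 0.0001], [0, 0, 0.007, -0.0307, 0.0058, 0.0001], [0, 0, 0.007, -0.0307, 0.0061, 0.0001], [0, 0, 0.007, -0.0306, 0.0063, 0.0001], [0, 0, 0.007, -0.0306, 0.0065, 0.0001], [0, 0, 0.007, -0.0305, 0.0067, 0.0001], [0, 0, 0.007, -0.0305, 0.007, 0.0001], 
da -4.213398925858655 d [-0.08654145  0.30045728 -0.00085356]
```

```bash
python3 -m handwheel '[[0,0,0.007,-0.031,0.005,0,-1],[0,0,0.007,-0.031,0.005,0,-1],[0,0,0.007,-0.031,0.005,0,-1],[0,0,0.007,-0.031,0.006,0,-1],[0,0,0.007,-0.031,0.006,0,-1],[0,0,0.007,-0.031,0.006,0,-1],[0,0,0.007,-0.03,0.006,0,-1],[0,0,0.007,-0.03,0.006,0,-1]]'
python3 -m handwheel '[[0,0,0.007,-0.03,0.006,0,-1],[0,0,0.007,-0.025,0.006,0.02,-1],[0,0,0,0,0,0.02,-1],[0,0,0,0,0,0.01,-1],[0,0,0,0,0,0.003,-1],[0,0,0,0,0,0,-1],[0,0,0,0,0,0,-1],[0,0,0,0,0,0,-1]]'
python3 - <<'E'
from h import *
np.set_printoptions(precision=4,suppress=True)
s=monitor.get_state(); print(s['ee_pos'],yaw(np.array(s['eef_rot'])))
E
```

```text
t: 18.95
ee_pos: [0.5777, 0.0606, 0.0674]
eef_rot: [[0.066, -0.998, -0.001], [-0.998, -0.066, 0.0], [-0.0, 0.001, -1.0]]
force: [0.5, 0.2, -1.7]
finger_gap: 0.643
grasp_force: 64.0
t: 19.95
ee_pos: [0.5636, 0.1136, 0.0159]
eef_rot: [[0.052, -0.999, 0.001], [-0.999, -0.052, -0.0], [0.0, -0.001, -1.0]]
force: [-0.1, -0.6, -1.3]
finger_gap: 0.642
grasp_force: 64.0
[0.5636 0.1136 0.0159] -87.00862405367171
```

```bash
python3 -m handwheel '[[0,0,0,0,0,0.002,-1],[0,0,0,0,0,0.002,-1],[0,0,0,-0.008,0,0,-1],[0,0,0,-0.01,0,0,-1],[0,0,0,-0.01,0,0,-1],[0,0,0,-0.01,0,0,-1],[0,0,0,-0.008,0,0,-1],[0,0,0,0,0,0,-1]]'
```

```text
t: 20.95
ee_pos: [0.5607, 0.1603, 0.0112]
eef_rot: [[0.053, -0.999, -0.0], [-0.999, -0.053, -0.0], [0.0, 0.0, -1.0]]
force: [0.0, 0.5, -1.5]
finger_gap: 0.642
grasp_force: 64.0
```

```bash
python3 -m handwheel '[[0,0,0,0,0,0.001,-1],[0,0,0,0,0,0.001,-1],[0,0,0,-0.003,0,0,-1],[0,0,0,-0.003,0,0,-1],[0,0,0,-0.002,0,0,-1],[0,0,0,-0.002,0,0,-1],[0,0,0,0,0,0,-1],[0,0,0,0,0,0,-1]]'
```

```text
t: 21.95
ee_pos: [0.5616, 0.1687, 0.0106]
eef_rot: [[0.051, -0.999, 0.002], [-0.999, -0.051, -0.001], [0.001, -0.002, -1.0]]
force: [-0.1, -2.5, 5.9]
finger_gap: 0.647
grasp_force: 64.9
```

```bash
python3 -m handwheel '[[0,0,0,-0.002,0,-0.001,-1],[0,0,0,-0.002,0,0,-1],[0,0,0,-0.001,0,0,-1],[0,0,0,0,0,0,-1],[0,0,0,0,0,0,-1],[0,0,0,0,0,0,-1],[0,0,0,0,0,0,-1],[0,0,0,0,0,0,-1]]'
```

```text
t: 22.95
ee_pos: [0.5603, 0.1739, 0.0106]
eef_rot: [[0.052, -0.999, 0.001], [-0.999, -0.052, -0.002], [0.002, -0.0, -1.0]]
force: [-0.3, -6.3, 5.2]
finger_gap: 0.644
grasp_force: 64.7
```

```bash
python3 -m handwheel '[[0,0,0,-0.001,0,0,-1],[0,0,0,-0.001,0,0,-1],[0,0,0,0,0,0,-1],[0,0,0,0,0,0,-1],[0,0,0,0,0,0,-1],[0,0,0,0,0,0,-1],[0,0,0,0,0,0,-1],[0,0,0,0,0,0,-1]]'
```

```text
t: 23.95
ee_pos: [0.5604, 0.175, 0.0106]
eef_rot: [[0.051, -0.999, 0.001], [-0.999, -0.051, -0.003], [0.003, -0.001, -1.0]]
force: [0.1, -10.9, 4.2]
finger_gap: 0.642
grasp_force: 64.7
```

```bash
python3 -m handwheel '[[0,0,0,0,0,0,0.5],[0,0,0,0,0,0,0.5],[0,0,0,0,0,0,0.5],[0,0,0,0,0,0,0.5],[0,0,0,0,0,-0.02,0.5],[0,0,0,0.01,0,-0.05,0.5],[0,0,0,0.02,0,-0.06,0.2],[0,0,0,0.02,0,-0.06,-1]]'
python3 - <<'E'
from h import *
np.set_printoptions(precision=4,suppress=True)
s=monitor.get_state(); print(s['ee_pos'],yaw(np.array(s['eef_rot'])))
snap('side','side7.png'); snap('wrist','w7.png')
a=cv2.imread('pics/side7.png')[140:290,150:350]; b=cv2.imread('pics/w7.png')
cv2.imwrite('pics/c7.png',np.hstack([cv2.resize(a,(440,330)),cv2.resize(b,(350,330))]))
plan([.558,.13,.36],272.8,4)
E
```

```text
t: 24.95
ee_pos: [0.5623, 0.1269, 0.2024]
eef_rot: [[0.053, -0.999, 0.002], [-0.999, -0.053, -0.0], [0.0, -0.002, -1.0]]
force: [0.5, -0.7, 0.5]
finger_gap: 0.397
grasp_force: 0.0
[0.5623 0.1269 0.2024] -86.97129390536278
[0, 0, 0.001, -0.0012, 0.0019, -0.0379], [0, 0, 0.001, -0.0012, 0.0019, -0.0379], [0, 0, 0.001, -0.0012, 0.0019, -0.0379], [0, 0, 0.001, -0.0012, 0.0019, -0.0379], 
da -0.11638935180917542 d [-0.0079  0.0042  0.1517]
```

View pics/c7.png

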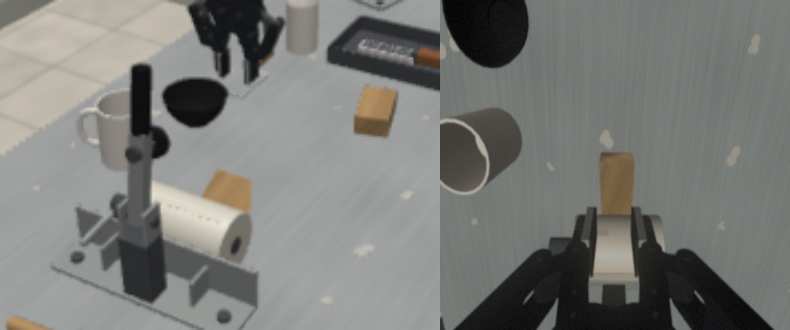

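```bash
python3 -m handwheel '[[0,0,0,0,0,-0.055,-1],[0,0,0,0,0,-0.055,-1],[0,0,0,0,0,-0.055,-1],[0,0,0,-0.053,-0.002,0,-1],[0,0,0,-0.053,-0.002,0,-1],[0,0,0,-0.053,-0.002,0,-1],[0,0,0,-0.053,-0.002,0,-1],[0,0,0,-0.053,0,0,-1]]'
```

```text
t: 26.05
ee_pos: [0.556, 0.394, 0.3649]
eef_rot: [[0.052, -0.999, 0.001], [-0.999, -0.052, 0.0], [-0.0, -0.001, -1.0]]
force: [1.0, -0.2, -0.1]
finger_gap: 0.0
grasp_force: 0.0
```

```bash
python3 -m handwheel '[[0,0,0,0,0,0.045,-1],[0,0,0,0,0,0.035,-1],[0,0,0,0,0,0.012,-1],[0,0,0,0.02,0,0,-1],[0,0,0,0.018,0,0,-1],[0,0,0,0.017,0,0,-1],[0,0,0,0.02,0,0.007,-1],[0,0,0,0.02,0,0.008,-1]]'
python3 -c "
from h import *
snap('side','s8.png')
for r in cams.cut_out('hold_down_grip','side')[:2]: print(r['p'],r['point'])
h=np.array([.5573,.3563,.125]);n=np.array([-.0488,.9988,0])
for t in (1.5,1.2,1.,.8,.6): print(t,proj('side',h+.155*(-n*np.cos(t)+[0,0,np.sin(t)])))"
```

```text
t: 27.05
ee_pos: [0.5621, 0.2965, 0.2581]
eef_rot: [[0.052, -0.999, 0.002], [-0.999, -0.052, 0.001], [-0.001, -0.002, -1.0]]
force: [-0.3, 2.6, 0.1]
finger_gap: 0.001
grasp_force: 1.0
0.84 [218.6, 209.0]
1.5 [209.78767947 186.05903566]
1.2 [220.3908798 181.4223892]
1.0 [226.68401761 181.28963638]
0.8 [232.10209246 183.34658584]
0.6 [236.50148773 187.35850736]
```

```bash
python3 -m handwheel '[[0,0,0,0.016,0,0.011,-1],[0,0,0,0.016,0,0.011,-1],[0,0,0,0.014,0,0.013,-1],[0,0,0,0.014,0,0.013,-1],[0,0,0,0.011,0,0.017,-1],[0,0,0,0.011,0,0.017,-1],[0,0,0,0.007,0,0.017,-1],[0,0,0,0.005,0,0.012,-1]]'
```

```text
t: 28.15
ee_pos: [0.5665, 0.2034, 0.1453]
eef_rot: [[0.052, -0.999, -0.0], [-0.999, -0.052, -0.0], [0.0, 0.0, -1.0]]
force: [-0.2, 1.2, 0.9]
finger_gap: -0.002
grasp_force: 0.5
```

```bash
python3 -m handwheel '[[0,0,0,0.005,0,0.004,-1],[0,0,0,0.003,0,0.002,-1],[0,0,0,0,0,0.002,-1],[0,0,0,0,0,0.001,-1],[0,0,0,0,0,0.001,-1],[0,0,0,0,0,0,-1],[0,0,0,0,0,0,-1],[0,0,0,0,0,0,-1]]'
```

```text
t: 29.15
ee_pos: [0.5672, 0.1955, 0.1368]
eef_rot: [[0.052, -0.999, 0.001], [-0.999, -0.052, -0.0], [0.0, -0.001, -1.0]]
force: [-2.1, -1.1, 5.4]
finger_gap: -0.002
grasp_force: 2.9
```

Contact at the expected level height; press further to well over 10 N.

```bash
python3 -m handwheel '[[0,0,0,0,0,0.001,-1],[0,0,0,0,0,0.001,-1],[0,0,0,0,0,0.001,-1],[0,0,0,0,0,0,-1],[0,0,0,0,0,0,-1],[0,0,0,0,0,0,-1],[0,0,0,0,0,0,-1],[0,0,0,0,0,0,-1]]'
```

```text
t: 30.15
ee_pos: [0.5674, 0.1955, 0.1364]
eef_rot: [[0.053, -0.999, 0.003], [-0.999, -0.053, -0.001], [0.001, -0.003, -1.0]]
force: [-8.4, -3.5, 23.7]
finger_gap: -0.001
grasp_force: 11.5
```

```bash
python3 -m handwheel '[[0,0,0,0,0,-0.003,-1],[0,0,0,0,0,-0.01,-1],[0,0,0,0,0,-0.04,-1],[0,0,0,0.03,0,-0.05,-1],[0,0,0,0.06,0,-0.02,-1],[0,0,0,0.06,0,0,-1],[0,0,0,0.06,0,0,-1],[0,0,0,0.03,0,0,-1]]'
python3 - <<'E'
from h import *
np.set_printoptions(precision=4,suppress=True)
snap('top','t9.png'); snap('side','s9.png')
def rg(n,c):
    o=[]
    for r in cams.cut_out(n,c)[:1]:
        ys,xs=np.nonzero(r['region']); print(n,c,round(r['p'],2),r['point'],cv2.boxPoints(cv2.minAreaRect(np.c_[xs,ys].astype(np.float32))).round(1).tolist())
for n in('hold_down_grip','blank_center','chock_grip','rasp_grip','tray'): rg(n,'top')
for n in('hold_down_grip','blank_center','chock_grip'): rg(n,'side')
h=np.array([.5573,.3563,.125]);n=np.array([-.0488,.9988,0]);g=np.array([.5595,.3114,0]);x=np.array([.9988,.0488,0])
for c in('top','side'):
  print(c,'arm level hinge, end',proj(c,h),proj(c,h-n*.197),'arm .15rad',proj(c,h-n*.195+[0,0,.03]))
  b=np.array([.554,.266,.045]); print('blank pred',[proj(c,b+x*sx*.075+n*sn*.045+[0,0,0]).round(1).tolist() for sx in(-1,1) for sn in(-1,1)])
  t=b-[0,0,.045]-.016*n; print('chock pred corners',[proj(c,p+x*sx*.028).round(1).tolist() for p in(t,t-n*.11+[0,0,.052]) for sx in(-1,1)])
E
```

```text
t: 31.15
ee_pos: [0.5793, -0.0462, 0.2558]
eef_rot: [[0.05, -0.999, 0.0], [-0.999, -0.05, -0.0], [0.0, -0.0, -1.0]]
force: [0.3, 0.9, 0.5]
finger_gap: 0.003
grasp_force: 0.0
hold_down_grip top 0.84 [200.0, 204.5] [[168.0, 200.0], [229.0, 200.0], [229.0, 210.0], [168.0, 210.0]]
blank_center top 0.72 [201.9, 209.0] [[188.0, 173.0], [213.0, 173.0], [213.0, 229.0], [188.0, 229.0]]
chock_grip top 0.74 [226.1, 208.4] [[212.89999389648438, 201.89999389648438], [235.5, 199.39999389648438], [237.0, 212.6999969482422], [214.39999389648438, 215.1999969482422]]
rasp_grip top 0.56 [381.8, 223.5] [[373.3999938964844, 192.10000610351562], [384.6000061035156, 191.3000030517578], [388.8999938964844, 252.6999969482422], [377.70001220703125, 253.5]]
tray top 0.91 [375.8, 225.4] [[356.20001220703125, 181.8000030517578], [401.0, 179.3000030517578], [405.6000061035156, 262.3999938964844], [360.79998779296875, 264.8999938964844]]
hold_down_grip side 0.72 [231.5, 225.2] [[206.5, 237.8000030517578], [245.89999389648438, 196.10000610351562], [259.1000061035156, 208.60000610351562], [219.8000030517578, 250.300
[... 151 characters left out ...]
01220703125]]
chock_grip side 0.62 [251.4, 227.1] [[241.89999389648438, 229.3000030517578], [246.5, 215.5], [266.8999938964844, 222.3000030517578], [262.29998779296875, 236.10000610351562]]
top arm level hinge, end [170.5477 205.6935] [229.3292 203.6224] arm .15rad [228.1549 203.3523]
blank pred [[213.9, 228.3], [188.5, 229.2], [212.7, 186.1], [187.5, 187.0]]
chock pred corners [[206.9, 215.3], [206.5, 200.1], [236.3, 214.2], [235.8, 198.4]]
side arm level hinge, end [212.255  236.9299] [250.3207 201.4241] arm .15rad [249.655 193.4  ]
blank pred [[264.2, 241.7], [248.2, 259.6], [222.3, 226.8], [204.9, 243.0]]
chock pred corners [[246.0, 253.9], [230.5, 248.1], [264.0, 220.9], [248.7, 215.9]]
```

```bash
python3 -c "
from rig import job
print(job.close_job())"
```

```text
the job is handed in; nothing more can be done
None
```

The job is handed in after about 31 s of robot time: rasp flat in the tray, blank rolled flush to the rail, chock pushed home with about 11 N, hold-down pressed on with about 24 N; the last camera check matched the expected positions to about a pixel (3 mm), but I viewed 12 pictures, two over the limit of 10.

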